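# Dip the oiler in the oil cup and oil the V-block

### The job

Take the steel oiler from its rest, dip its ball tip well down into the open oil cup (into the lower half of the cup), then touch the ball tip gently to the bottom of the V-block's groove. Then lay the oiler back in both notches of its rest, pointing the way it lay, and let go. Leave the cup and the V-block standing where they are and the other things alone.

Things in the scene. Friction and masses are not known exactly. Their poses are not given: they have to be found in the camera images.
- oiler: Rigid metal dip oiler, 180 mm, 0.09 kg: round dark handle, diameter 14, length 110 (x -55 to +55), then a thin bright shank, diameter 6, ending in a ball, diameter 11. Origin mid-handle on the axis; x runs to the ball tip (it may be rolled about x). Starts level in the notches of tool_rest, along its x, axis 50 mm above the worktop, handle free to grasp between the cheeks.
- oiler_tip (a point): Centre of the oiler's ball tip (ball radius 5.5 mm), 120 mm from the oiler's origin along its +x.
- tool_rest: Fixed aluminium rest: base plate 110 x 60 x 6, two upright cheeks at x = -38 and +38 mm, each 8 thick, 36 wide, about 58 high, with a 90 degree notch open upwards; 62 mm clear between the cheeks' feet. Origin: centre of its underside, on the worktop. The handle lies along x in both notches, axis 50 mm above the underside, ball end towards +x.
- oil_cup: Round open aluminium cup, empty and dry, 72 mm in outer diameter at the rim (69 mm below it), 36 mm high, wall 3 mm (inner radius 31.5 mm), floor 5 mm thick; loose, about 0.35 kg. Origin at the centre of its underside, z up. The nearby grease pot (63 mm, closed lid) is not it.
- cup_floor (a point): Centre of the cup's inner floor, 5 mm above its underside; the rim is 31 mm higher.
- v_block: Plain grey steel V-block 45 x 50 x 40 high, loose, 0.6 kg. Origin: centre of its underside. A straight 90 degree groove in its top runs along its x, through the middle: bottom 22, mouth 40 above the underside, mouth 36 wide. A ball tip lying in the groove has its centre 30 above the underside. A shank sloping across the groove would strike its flank: keep it along the groove.
- vee_root (a point): Middle of the groove's bottom line, 22 mm above the block's underside.
- loupe: Bystander: black stand loupe, 38 mm wide, 43 mm high; origin at the centre of its underside.
- grease_pot: Bystander: closed round pot with a lid, 63 mm wide, 34 mm high; origin at the centre of its underside.
- tape_roll: Bystander: roll of dark tape lying flat, 55 mm wide, 19 mm high; origin at the centre of its underside.
There are look-alikes about, which are no part of the job. Leave any orange or yellow look-alike of the v_block alone.

How it is judged:
By the outcome, as a careful person would: the job done as asked, in the order asked, and still so for the second after the job is handed in, with the robot touching nothing.
It also fails if it takes over 58 s, if anything falls off the work surface, if the arm or the gripper's body presses on something with over 40 N, if the wrist force passes 120 N, or if a joint passes its speed limit or range.

### The arm

A 6-joint arm with a two-finger parallel gripper is mounted at the origin on a cart in front of the work surface, level with it; the furniture and walls round the work are solid. World frame = base frame: x ahead of the robot, y to its left, z up, the work surface at z = 0. Lengths are in mm, angles in rad, forces in N, time in s.
With the tool pointing down it reaches from about 300 to 775 mm from the base axis. Payload 14.6 kg.
Tool frame: the origin (TCP) lies at the very end of the fingers, on their centre line; the grasp point (between the pads) lies 19 mm behind it; z points along the fingers, y is the line along which they close (so a half turn about z gives the same grasp; the last joint's range is limited). The gripper opens to 94 mm and grips with 3 to 60 N. Pads are 16 mm wide; open, the fingers measure 119 mm over their backs; the gripper's body (75 mm by 177 mm) begins 78 mm behind the grasp point.
Start: joints at [1.172, 0.3, 1.521, -0, 1.321, -0.067], TCP at [179.157, 519.992, 205.446] pointing down, gripper open.
Joint ranges: [-3.03, 3.03], [-0.79, 2.21], [0.23, 2.52], [-1.04, 4.18], [0, 3.07], [-2.55, 2.55]. Speed limits (rad/s): [2.22, 2.22, 2.57, 3.14, 3.14, 3.14].

### API

Orientations are given as [roll, pitch, yaw] about the fixed x, y, z axes, in that order (R = Rz(yaw) Ry(pitch) Rx(roll)).
In Python, from cell import manip gives the robot as it stands.
- The arm moves only by the tool servo_tool, never from a script. Its argument "motion" is a list that holds one entry, the list of rows, each a list of 7 numbers: the shift along the world's x, y, z as a fraction of full scale, then the turn, a rotation vector about the world's x, y, z as a fraction of full scale, then the closure, from 0 (fully open) to 1 (shut). In form: [[[x, y, z, rx, ry, rz, gripper], ...]]. A call has 1 to 10 rows; each row is the pose to reach, as a shift and turn from the pose commanded when the call began, turning the shorter way round; what a row does not reach only later rows make up. Full scale, the value 1, is 0.5 m for a shift and pi rad for a turn. A row lasts 1/10 s, in which the tool goes at most 50 mm and 8.59 degrees, less where a joint would pass 70% of its speed; a pose out of reach is approached as far as the arm can. A call with a number of a shift or a turn outside -1 to 1 is refused whole. A call with a gripper value outside its range is refused whole. The fingers move at their own pace and stop on an object; "newtons" is the grip in N (left out, the last holds). Time passes only in rows, so rows that repeat a pose let the fingers close. It gives the time, the measured TCP pose, the force, the opening and the grip force at its end, in the units of the state.
- manip.read_state(): the state, without advancing time (a new reading comes with each control period).
- manip.camera(name): name is "side" or "top" or "wrist"; returns a dict with "frame" (400x640x3 uint8, red, green, blue), "range_z" (400x640 float32, mm along the optical axis (not along the pixel's ray), 0 where there is no reading), "vfov" (degrees; the focal length in pixels is half the picture's height over the tangent of half this angle, whatever the lens; pixels are square), "cx", "cy" (the principal point, pixels), "cam_to_world" (4x4, takes a point from camera to world coordinates). Camera axes: x right, y down, z forward; pixel columns grow to the right and rows downward; lengths in mm; the calibration is good to about 2 mm. A picture is of the moment at which its call begins.
- manip.sign_off(): hands the job in; it is judged then, once.
The state is a dict: "clock": time; "joints": joint angles; "qd": joint speeds; "effort": joint torques, N m; "eef_pos": TCP position; "eef_rot": TCP orientation; "wrist_force": force on the tool from outside, world axes, zero at the start; "moment": the same for the moment, N m; "finger_gap": finger opening in mm; "finger_force": force on a finger pad.
Only numpy, scipy, OpenCV 4.12 (cv2) and the standard library are available. Lean on these libraries where they do the work, as an engineer would, in place of code of your own. Each camera call takes 0.05 s, during which the arm holds its last target. There are 200 camera calls.

## Working session

There is one attempt and no reset: what is moved stays moved. The work goes in short steps, Python scripts to look and compute and a tool call to move; the robot and the scene stay as the last step left them, time stands still between calls to the robot, and variables do not carry over. Pictures are saved under pics/ and viewed, at most 10 in all, crops included, and the job is handed in when it is done.

Besides the shell and the picture viewer there is one more tool, called after "Request:" as a command line: name --argument value ..., lists and objects as JSON in quotes. servo_tool: Moves the arm, as the interface text tells. Its arguments: {"type":"object","properties":{"motion":{"type":"array"},"newtons":{"type":"number"}},"required":["motion"]}

```bash
mkdir -p pics
cat > h.py <<'E'
import numpy as np,cv2
from cell import manip
def cam(n):
    c=manip.camera(n); c['f']=200/np.tan(np.radians(c['vfov'])/2); return c
def ray(c,u,v):
    T=np.array(c['cam_to_world']); d=T[:3,:3]@np.array([(u-c['cx'])/c['f'],(v-c['cy'])/c['f'],1]); return T[:3,3],d
def onz(c,u,v,z):
    o,d=ray(c,u,v); return o+d*(z-o[2])/d[2]
def pts(c):
    v,u=np.mgrid[:400,:640]; z=c['range_z']; P=np.stack([(u-c['cx'])/c['f']*z,(v-c['cy'])/c['f']*z,z],-1)
    T=np.array(c['cam_to_world']); W=P@T[:3,:3].T+T[:3,3]; W[z==0]=np.nan; return W
def save(c,n,crop=None,s=1):
    im=c['frame'][:,:,::-1]
    if crop: x0,y0,x1,y1=crop; im=im[y0:y1,x0:x1]
    cv2.imwrite('pics/'+n,cv2.resize(im,None,fx=s,fy=s,interpolation=cv2.INTER_CUBIC))
E
python3 - <<'E'
from h import *
import pickle
for n in('top','side'):
    c=cam(n); save(c,n+'1.png'); pickle.dump(c,open(n+'.pkl','wb')); print(n,c['f'],np.round(c['cam_to_world'],2).tolist(),(c['range_z']>0).mean())
s=manip.read_state(); print(s)
E
```

```text
top 515.7803876163455 [[0.01, -1.0, 0.06, 419.9], [-1.0, -0.01, -0.02, 319.02], [0.02, -0.06, -1.0, 1174.45], [0.0, 0.0, 0.0, 1.0]] 0.9958671875
side 483.5871905035281 [[-0.94, -0.18, 0.29, 169.91], [-0.34, 0.53, -0.78, 1249.13], [-0.01, -0.83, -0.56, 714.47], [0.0, 0.0, 0.0, 1.0]] 0.99596484375
{'clock': 0.1, 'joints': array([ 1.17238281e+00,  3.00384406e-01,  1.52152140e+00, -1.06496519e-05,
        1.32071537e+00, -6.65733787e-02]), 'qd': array([ 0.00023266, -0.00107901, -0.00179569,  0.00052913,  0.00117954,
       -0.00055764]), 'effort': array([ 2.11950828e-03, -5.32649624e+01, -3.53285766e+01,  7.09657255e-02,
        2.34694808e-02, -7.19243758e-05]), 'eef_pos': array([179.07870034, 519.77473358, 204.95913459]), 'eef_rot': array([-3.14056572e+00, -5.81290358e-05,  2.80975513e+00]), 'wrist_force': array([ 0.36415413,  0.74124145, -0.44503734]), 'moment': array([-0.01419221,  0.00941473, -0.05418796]), 'finger_force': 0.0, 'finger_gap': 93.8646972570049}
```

View pics/top1.png

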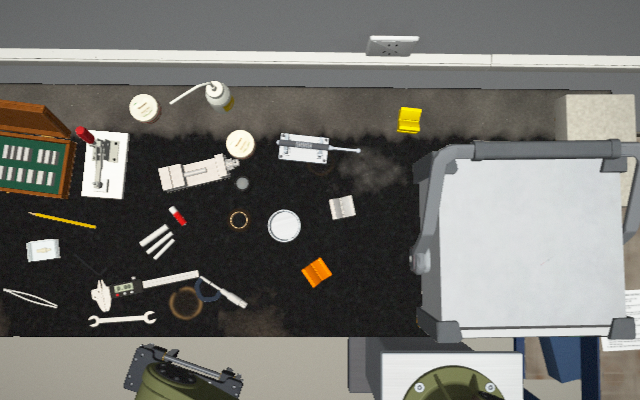

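View pics/side1.png

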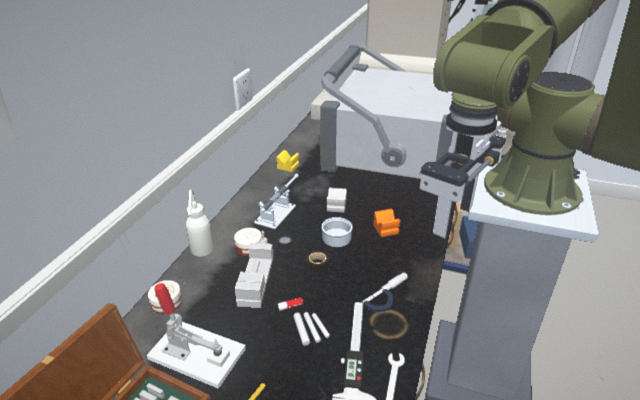

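The top view shows these candidates:
- Oiler on the rest: handle at (305,148), ball at (357,151), pointing right. The white oil can at (217,95), the screwdriver at (225,290) and the clamp at (195,172) are not it.
- Open cup: (284,225). The lidded pots at (240,144) and (144,108) and the tape at (238,220) are not it.
- Grey V-block: (342,207). The orange block at (317,272) and the yellow one at (409,120) are look-alikes.

The side view agrees: open cup at (337,232), grey V-block at (337,199), oiler at (278,200).

Run:
```python
from h import *
import pickle
c=pickle.load(open('top.pkl','rb')); save(c,'crop1.png',(220,120,380,250),5)
W=pts(c); 
def comp(u0,v0,u1,v1,zlo,zhi):
    w=W[v0:v1,u0:u1].reshape(-1,3); return w[(w[:,2]>zlo)&(w[:,2]<zhi)]
def desc(n,p):
    r=cv2.minAreaRect(p[:,:2].astype(np.float32)); print(n,len(p),p[:,2].max().round(1),np.round(r[0],1),np.round(r[1],1),round(r[2],1))
print('table z',np.nanmedian(W[240:260,240:280,2]))
desc('cup',comp(260,205,305,247,25,60)); desc('vb',comp(325,190,360,222,15,60))
desc('pot',comp(222,128,257,160,25,60)); 
desc('rest base',comp(270,125,340,172,3,12)); desc('cheeks',comp(270,125,340,172,40,80)); sh=comp(331,140,370,160,35,70); desc('shank',sh)
for d in (comp(325,190,360,222,15,60),):
    q=d[:,:2]-d[:,:2].mean(0)
    # groove direction: axis for which height depends least along
    best=[]
    for a in np.arange(0,180,3):
        t=np.radians(a); s=-np.sin(t)*q[:,0]+np.cos(t)*q[:,1]
        k=np.abs(s)<18; A=np.c_[np.abs(s[k]),np.ones(k.sum())]; r=np.linalg.lstsq(A,d[k,2],rcond=None); best.append((r[1][0]/k.sum(),a,r[0]))
    print(sorted(best,key=lambda x:x[0])[:3])
```

```text
table z 1.7653984947273784
cup 209 42.4 [432.7 379.3] [70.7 70. ] 80.5
vb 470 49.3 [474.3 251.6] [44.7 50. ] 12.1
pot 655 49.7 [610.6 481.7] [66.3 68.6] 1.5
rest base 1343 11.9 [610.1 334.5] [106.3 158. ] 0.7
cheeks 469 65.2 [609.7 327.3] [138.7  42.9] 85.3
shank 90 59.5 [600.5 245.3] [62.2  9.9] 86.4
[(np.float64(5.075597330429971), np.int64(12), array([ 1.15010547, 21.56338013])), (np.float64(5.723450532978994), np.int64(9), array([ 1.14360937, 21.64626209])), (np.float64(5.775743463278142), np.int64(15), array([ 1.14121791, 21.65211281]))]
```

View pics/crop1.png

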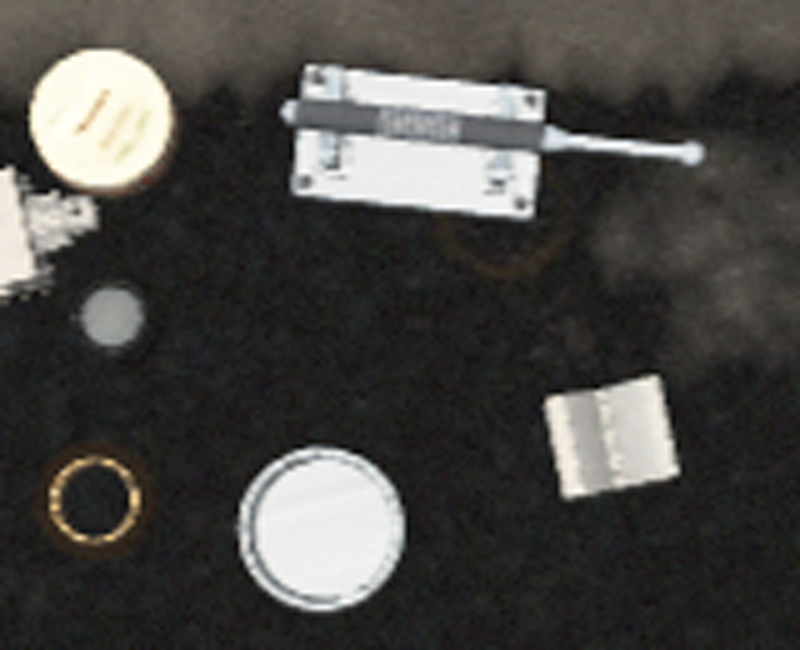

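The crop confirms the oiler: dark handle from (285,112) to (545,137), shank, ball at (692,153). The cup is open at (322,527). The grey V-block's groove runs near-vertically in the picture at (612,437).

Run:
```python
from h import *
import pickle
from scipy.spatial.transform import Rotation as R
c=pickle.load(open('top.pkl','rb'))
P=lambda u,v,z:onz(c,220+(u+.5)/5-.5,120+(v+.5)/5-.5,z)
b=P(692,153,52);e=P(545,137,52);s=P(290,113,52)
print(b,e,s,np.linalg.norm(b-e),np.linalg.norm(b-s)); d=(b-s)/np.linalg.norm(b-s); print('heading',np.degrees(np.arctan2(d[1],d[0])),'origin',b-120*d, 'cup',P(322,527,36),'vroot',P(610,437,24))
print('rest centre from base corners',np.mean([P(*q,8) for q in((305,65),(546,90),(535,218),(293,193))],0))
s=manip.read_state(); print(s['eef_pos'],np.degrees(s['eef_rot']))
```

```text
[598.65258908 216.63202094  52.        ] [605.02437478 281.27021851  52.        ] [614.3917143  393.09989034  52.        ] 64.95149142797113 177.16836341032365
heading -95.0967103658269 origin [609.31304216 336.15756105  52.        ] cup [433.49860365 377.84922925  36.        ] vroot [474.82312226 250.35634483  24.        ]
rest centre from base corners [609.62835666 336.80453737   8.        ]
[179.07870034 519.77473358 204.95913459] [-1.79941161e+02 -3.33054842e-03  1.60987110e+02]
```

Request:
servo_tool --motion '[[[0.86, -0.366, 0, 0, 0, -0.4228, 0], [0.86, -0.366, 0, 0, 0, -0.4228, 0], [0.86, -0.366, 0, 0, 0, -0.4228, 0], [0.86, -0.366, 0, 0, 0, -0.4228, 0], [0.86, -0.366, 0, 0, 0, -0.4228, 0], [0.86, -0.366, 0, 0, 0, -0.4228, 0], [0.86, -0.366, 0, 0, 0, -0.4228, 0], [0.86, -0.366, 0, 0, 0, -0.4228, 0], [0.86, -0.366, 0, 0, 0, -0.4228, 0], [0.86, -0.366, 0, 0, 0, -0.4228, 0]]]'

```text
clock: 1.1
eef_pos: [612.3, 334.0, 204.0]
eef_rot: [-3.141, 0.001, 1.473]
wrist_force: [-0.8, 0.1, -0.2]
finger_gap: 93.6
finger_force: 0.0
```

Request:
servo_tool --motion '[[[0, 0, -0.08, 0, 0, 0, 0], [0, 0, -0.08, 0, 0, 0, 0], [0, 0, -0.08, 0, 0, 0, 0], [0, 0, -0.08, 0, 0, 0, 0], [0, 0, -0.08, 0, 0, 0, 0]]]'

```text
clock: 1.6
eef_pos: [609.3, 337.6, 167.4]
eef_rot: [3.139, -0.001, 1.482]
wrist_force: [-0.0, -1.0, 0.7]
finger_gap: 94.3
finger_force: 0.0
```

Run:
```python
from h import *
c=cam('wrist'); save(c,'w1.png'); import pickle; pickle.dump(c,open('w.pkl','wb'))
s=manip.read_state(); print(s['clock'],s['eef_pos'],np.degrees(s['eef_rot']),s['joints']); print(np.round(c['cam_to_world'],2))
```

```text
1.65 [609.2634407  337.46635235 167.08012436] [ 1.79900555e+02 -6.03640949e-02  8.49156768e+01] [4.53249715e-01 6.63581568e-01 1.08101041e+00 7.36204069e-06
 1.39497032e+00 5.41987529e-01]
[[ 1.0000e+00 -9.0000e-02 -2.0000e-02  6.1662e+02]
 [-9.0000e-02 -9.6000e-01 -2.8000e-01  4.1768e+02]
 [ 0.0000e+00  2.8000e-01 -9.6000e-01  3.4700e+02]
 [ 0.0000e+00  0.0000e+00  0.0000e+00  1.0000e+00]]
```

View pics/w1.png

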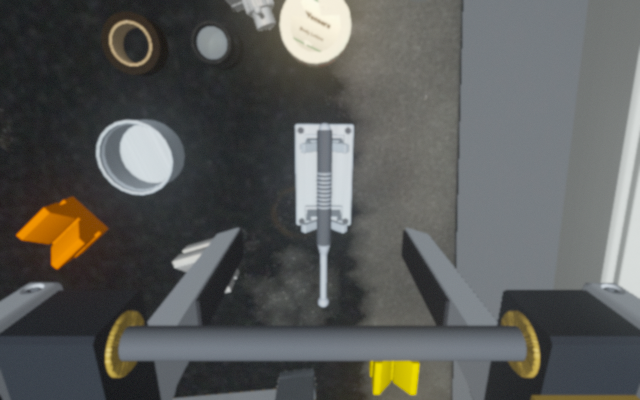

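The wrist view shows the oiler centred and in line between the fingers: handle at (324,175), ball at (323,302). The cup is at (140,157), with nothing in the way of the fingers. Descending.

Request:
servo_tool --motion '[[[0, -0.002, -0.1, 0, 0, 0, 0.4], [0, -0.002, -0.2, 0, 0, 0, 0.4], [0, -0.002, -0.24, 0, 0, 0, 0.4], [0, -0.002, -0.272, 0, 0, 0, 0.4], [0, -0.002, -0.272, 0, 0, 0, 0.4], [0, -0.002, -0.272, 0, 0, 0, 0.4]]]' --newtons 30

```text
clock: 2.25
eef_pos: [609.9, 336.4, 31.2]
eef_rot: [3.14, -0.001, 1.482]
wrist_force: [0.4, 0.1, 1.1]
finger_gap: 56.7
finger_force: 0.0
```

Request:
servo_tool --motion '[[[0, 0, 0, 0, 0, 0, 1], [0, 0, 0, 0, 0, 0, 1], [0, 0, 0, 0, 0, 0, 1], [0, 0, 0, 0, 0, 0, 1], [0, 0, 0, 0, 0, 0, 1], [0, 0, 0, 0, 0, 0, 1], [0, 0, 0, 0, 0, 0, 1], [0, 0, 0, 0, 0, 0, 1]]]' --newtons 40

```text
clock: 3.05
eef_pos: [610.5, 336.0, 30.3]
eef_rot: [3.138, -0.001, 1.481]
wrist_force: [7.0, -0.7, 1.9]
finger_gap: 12.7
finger_force: 40.0
```

Request:
servo_tool --motion '[[[0, 0, 0.02, 0, 0, 0, 1], [0, 0, 0.06, 0, 0, 0, 1], [0, 0, 0.12, 0, 0, 0, 1], [0, 0, 0.2, 0, 0, 0, 1], [0, 0, 0.28, 0, 0, 0, 1], [0, 0, 0.34, 0, 0, 0, 1], [0, 0, 0.34, 0, 0, 0, 1], [0, 0, 0.34, 0, 0, 0, 1]]]'

```text
clock: 3.85
eef_pos: [609.0, 336.0, 199.5]
eef_rot: [3.142, -0.0, 1.482]
wrist_force: [0.7, -0.5, -1.4]
finger_gap: 12.9
finger_force: 40.0
```

Run:
```python
from h import *
from scipy.spatial.transform import Rotation as R
c=cam('wrist'); save(c,'w2.png')
s=manip.read_state(); p=s['eef_pos']; print(s['clock'],p,np.degrees(s['eef_rot']),s['finger_gap'],s['wrist_force'],s['joints'])
R0=R.from_euler('xyz',s['eef_rot']).as_matrix()
for tilt in(40,45):
  h=np.radians(192); t=np.radians(tilt)
  d=np.array([np.cos(h)*np.cos(t),np.sin(h)*np.cos(t),-np.sin(t)])   # oiler x
  x=-d; y=np.cross([0,0,-1],x); y/=np.linalg.norm(y); z=np.cross(x,y)
  R1=np.c_[x,y,z]; rv=R.from_matrix(R1@R0.T).as_rotvec()/np.pi
  off=d*(-120)+z*19  # tip -> TCP
  print(tilt,'rotvec frac',rv.round(4),'z',z.round(3),'d',d.round(3))
  for n,q in(('cup hover',(433.2,378.5,80)),('cup in',(433.2,378.5,14)),('v hover',(474.5,251,80)),('v',(474.5,251,30))):
    print(n,(q+off).round(1),((q+off-p)/500).round(4))
```

```text
3.9 [608.65024779 335.82801619 198.14465174] [-1.79898843e+02  5.80768386e-02  8.48892997e+01] 12.883000924680346 [-0.05857525  0.43636465 -1.33993833] [4.51502144e-01 6.44330011e-01 1.04053616e+00 3.99988932e-05
 1.45876191e+00 5.40697073e-01]
40 rotvec frac [ 0.1775 -0.1581 -0.3876] z [ 0.629  0.134 -0.766] d [-0.749 -0.159 -0.643]
cup hover [535.1 400.2 142.6] [-0.1472  0.1286 -0.1111]
cup in [535.1 400.2  76.6] [-0.1472  0.1286 -0.2431]
v hover [576.4 272.7 142.6] [-0.0646 -0.1264 -0.1111]
v [576.4 272.7  92.6] [-0.0646 -0.1264 -0.2111]
45 rotvec frac [ 0.1996 -0.1777 -0.3829] z [ 0.692  0.147 -0.707] d [-0.692 -0.147 -0.707]
cup hover [529.3 398.9 151.4] [-0.1586  0.1262 -0.0935]
cup in [529.3 398.9  85.4] [-0.1586  0.1262 -0.2255]
v hover [570.6 271.4 151.4] [-0.076  -0.1288 -0.0935]
v [570.6 271.4 101.4] [-0.076  -0.1288 -0.1935]
```

View pics/w2.png

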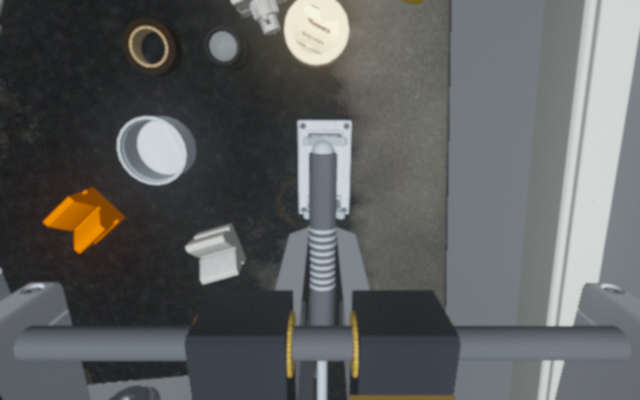

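The wrist view shows the oiler held straight and level, with its pommel at (322,150). The rest is empty and the cup (155,150) and V-block (215,255) are undisturbed. Turning and tilting to 45° over the cup.

Request:
servo_tool --motion '[[[-0.1586, 0.1262, -0.06, 0.1996, -0.1777, -0.3829, 1], [-0.1586, 0.1262, -0.06, 0.1996, -0.1777, -0.3829, 1], [-0.1586, 0.1262, -0.06, 0.1996, -0.1777, -0.3829, 1], [-0.1586, 0.1262, -0.06, 0.1996, -0.1777, -0.3829, 1], [-0.1586, 0.1262, -0.06, 0.1996, -0.1777, -0.3829, 1], [-0.1586, 0.1262, -0.06, 0.1996, -0.1777, -0.3829, 1], [-0.1586, 0.1262, -0.06, 0.1996, -0.1777, -0.3829, 1], [-0.1586, 0.1262, -0.06, 0.1996, -0.1777, -0.3829, 1], [-0.1586, 0.1262, -0.06, 0.1996, -0.1777, -0.3829, 1], [-0.1586, 0.1262, -0.06, 0.1996, -0.1777, -0.3829, 1]]]'

```text
clock: 4.9
eef_pos: [529.9, 397.1, 167.7]
eef_rot: [3.075, -0.712, 0.36]
wrist_force: [-0.5, -1.2, -0.6]
finger_gap: 13.0
finger_force: 40.0
```

Request:
servo_tool --motion '[[[0, 0, 0, 0, 0, 0, 1], [0, 0, 0, 0, 0, 0, 1], [0, 0, 0, 0, 0, 0, 1], [0, 0, 0, 0, 0, 0, 1], [0, 0, 0, 0, 0, 0, 1]]]'

```text
clock: 5.4
eef_pos: [531.1, 397.3, 169.8]
eef_rot: [3.074, -0.713, 0.364]
wrist_force: [0.6, 0.0, -0.8]
finger_gap: 13.0
finger_force: 40.0
```

Run:
```python
from h import *
from scipy.spatial.transform import Rotation as R
c=cam('side'); save(c,'s2.png',(180,100,480,300),2.6)
c2=cam('top'); import pickle; pickle.dump((c,c2),open('cupview.pkl','wb')); save(c2,'t2.png',(240,130,380,260),5)
s=manip.read_state(); p=s['eef_pos']; M=R.from_euler('xyz',s['eef_rot']).as_matrix()
tip=p-19*M[:,2]-120*M[:,0]; print(s['clock'],p,s['eef_rot'],s['joints'],'tip',tip,'oiler dir',-M[:,0],s['finger_gap'])
# project predicted tip
for k in(c,c2):
  T=np.linalg.inv(np.array(k['cam_to_world'])); q=T[:3,:3]@tip+T[:3,3]; print(q[0]/q[2]*k['f']+k['cx'],q[1]/q[2]*k['f']+k['cy'])
```

```text
5.5 [531.02895889 397.42142317 169.80595761] [ 3.07398406 -0.71303201  0.3632877 ] [ 0.7017502   0.30905017  1.7639585  -0.64089725  0.48816122  2.41806715] tip [434.14018493 361.96129798 105.6487678 ] oiler dir [-0.70701569 -0.2687798  -0.65413013] 13.213611960265325
339.14846820405813 196.6199849300087
289.95771091350286 224.3324527742285
```

View pics/s2.png

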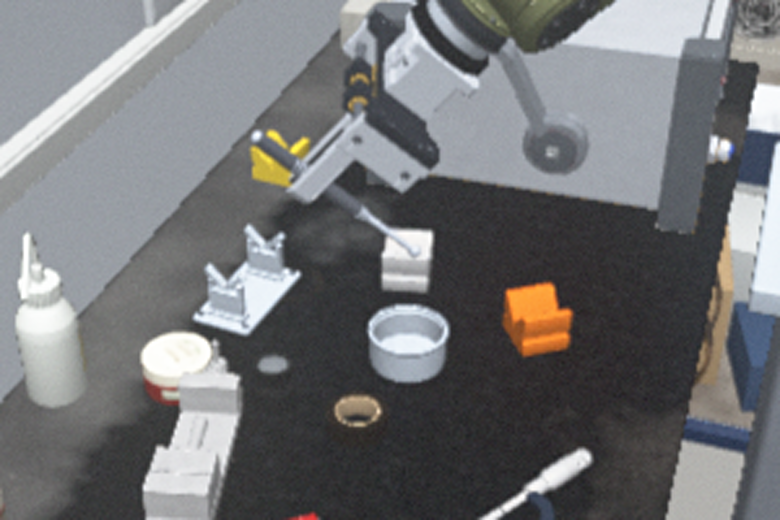

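The side view shows the ball at crop (413,251), full frame (339,196.5), which matches the predicted tip. The wrist stopped short in yaw, but that doesn't matter for the cup. Shifting over the cup centre.

Request:
servo_tool --motion '[[[-0.01, 0.03, -0.02, 0, 0, 0, 1], [-0.01, 0.03, -0.04, 0, 0, 0, 1], [-0.01, 0.03, -0.06, 0, 0, 0, 1], [-0.01, 0.03, -0.06, 0, 0, 0, 1], [-0.01, 0.03, -0.06, 0, 0, 0, 1]]]'

```text
clock: 6.0
eef_pos: [526.0, 412.5, 140.0]
eef_rot: [3.074, -0.713, 0.363]
wrist_force: [0.3, -0.3, -0.1]
finger_gap: 12.8
finger_force: 40.0
```

```bash
cat >> h.py <<'E'
def tipst():
    from scipy.spatial.transform import Rotation as R
    s=manip.read_state(); p=s['eef_pos']; M=R.from_euler('xyz',s['eef_rot']).as_matrix(); d=-M[:,0]
    tip=p-19*M[:,2]+120*d
    print(round(s['clock'],2),'tcp',p.round(1),'tip',tip.round(1),'head',np.degrees(np.arctan2(d[1],d[0])).round(2)%360,'tilt',np.degrees(np.arcsin(-d[2])).round(2),'q',s['joints'].round(3),'F',s['wrist_force'].round(1),s['finger_gap'].round(1))
    return s,p,M,tip
E
python3 -c "
from h import *
tipst()"
```

```text
Traceback (most recent call last):
  File "h.py", line 20, in tipst
    print(round(s['clock'],2),'tcp',p.round(1),'tip',tip.round(1),'head',np.degrees(np.arctan2(d[1],d[0])).round(2)%360,'tilt',np.degrees(np.arcsin(-d[2])).round(2),'q',s['joints'].round(3),'F',s['wrist_force'].round(1),s['finger_gap'].round(1))
                                                                                                                                                                                                                            ^^^^^^^^^^^^^^^^^^^^^
AttributeError: 'float' object has no attribute 'round'
```

Request:
servo_tool --motion '[[[0, 0, -0.04, 0, 0, 0, 1], [0, 0, -0.07, 0, 0, 0, 1], [0, 0, -0.09, 0, 0, 0, 1], [0, 0, -0.11, 0, 0, 0, 1], [0, 0, -0.122, 0, 0, 0, 1], [0, 0, -0.122, 0, 0, 0, 1], [0, 0, -0.122, 0, 0, 0, 1], [0, 0, -0.122, 0, 0, 0, 1]]]'

```text
clock: 6.8
eef_pos: [536.3, 409.6, 91.7]
eef_rot: [3.086, -0.684, 0.372]
wrist_force: [-0.6, 0.6, -0.6]
finger_gap: 13.2
finger_force: 40.0
```

```bash
sed -i "s/s\['finger_gap'\].round(1)/round(s['finger_gap'],1)/" h.py
python3 - <<'E'
from h import *
tipst()
c=cam('side'); save(c,'s3.png',(260,150,400,260),5)
E
```

```text
6.8 tcp [536.3 409.6  91.7] tip [438.1 372.4  30.6] head 201.33 tilt 39.17 q [ 0.7    0.45   1.767 -0.759  0.381  2.554] F [-0.6  0.6 -0.6] 13.2
```

View pics/s3.png

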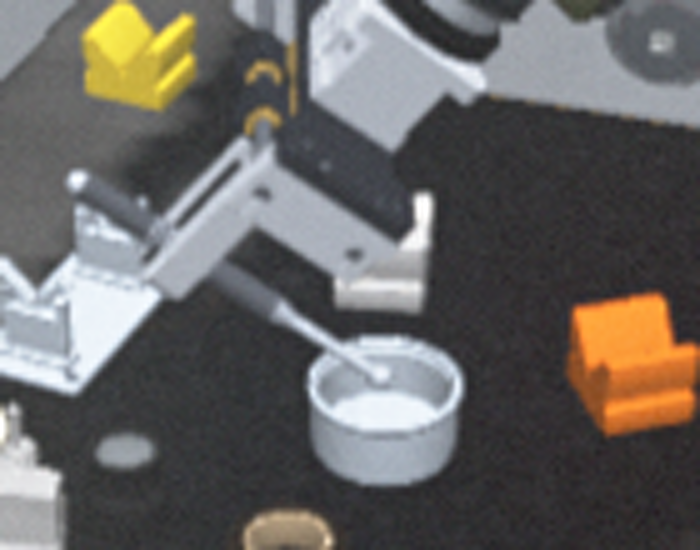

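The side crop shows the ball just inside the rim at (380,375), touching nothing, with the last joint at its limit. I'll back out upward and turn the heading to a roughly radial direction, which frees that joint.

Request:
servo_tool --motion '[[[-0.01, 0, 0.06, 0, 0, 0.02, 1], [-0.01, 0, 0.1, 0, 0, 0.04, 1], [-0.01, 0, 0.13, 0, 0, 0.06, 1], [-0.01, 0, 0.13, 0, 0, 0.06, 1], [-0.01, 0, 0.13, 0, 0, 0.06, 1]]]'

```text
clock: 7.35
eef_pos: [531.3, 409.1, 156.0]
eef_rot: [3.087, -0.683, 0.557]
wrist_force: [0.7, -0.6, -0.6]
finger_gap: 12.8
finger_force: 40.0
```

```bash
cat >> h.py <<'E'
def plan(head,tilt,q):
    from scipy.spatial.transform import Rotation as R
    s,p,M,tip=tipst(); h,t=np.radians([head,tilt])
    d=np.array([np.cos(h)*np.cos(t),np.sin(h)*np.cos(t),-np.sin(t)]); x=-d; y=np.cross([0,0,-1],x); y/=np.linalg.norm(y); z=np.cross(x,y)
    rv=R.from_matrix(np.c_[x,y,z]@M.T).as_rotvec()/np.pi
    tcp=np.array(q)-120*d+19*z
    print('tcp target',tcp.round(1),'shift',((tcp-p)/500).round(4),'turn',rv.round(4))
E
python3 -c "
from h import *
plan(220,45,(430,376.5,80))"
```

```text
7.35 tcp [531.3 409.1 156. ] tip [441.6 354.4  94.9] head 211.92 tilt 39.13 q [ 0.646  0.322  1.77  -0.296  0.388  1.916] F [ 0.7 -0.6 -0.6] 12.8
tcp target [505.3 439.7 151.4] shift [-0.052   0.0612 -0.0091] turn [ 0.0296 -0.0188  0.0565]
```

Request:
servo_tool --motion '[[[-0.052, 0.0612, -0.009, 0.0296, -0.0188, 0.0565, 1], [-0.052, 0.0612, -0.009, 0.0296, -0.0188, 0.0565, 1], [-0.052, 0.0612, -0.009, 0.0296, -0.0188, 0.0565, 1], [-0.052, 0.0612, -0.009, 0.0296, -0.0188, 0.0565, 1], [-0.052, 0.0612, -0.009, 0.0296, -0.0188, 0.0565, 1]]]'

```text
clock: 7.85
eef_pos: [505.0, 440.0, 150.7]
eef_rot: [3.141, -0.783, 0.7]
wrist_force: [-0.0, -0.5, -0.6]
finger_gap: 13.1
finger_force: 40.0
```

```bash
python3 -c "
from h import *
plan(220,45,(430,376.5,14))"
```

```text
7.85 tcp [505.  440.  150.7] tip [429.7 376.6  79.5] head 220.11 tilt 44.88 q [0.647 0.308 1.853 0.186 0.201 1.351] F [-0.  -0.5 -0.6] 13.1
tcp target [505.3 439.7  85.4] shift [ 0.0006 -0.0006 -0.1306] turn [ 0.0005 -0.0005 -0.0005]
```

```bash
python3 -c "
from h import *
plan(220,37,(427.5,374,70))
plan(220,37,(427.5,374,14))"
```

```text
7.85 tcp [505.  440.  150.7] tip [429.7 376.6  79.5] head 220.11 tilt 44.88 q [0.647 0.308 1.853 0.186 0.201 1.351] F [-0.  -0.5 -0.6] 13.1
tcp target [509.7 443.  127. ] shift [ 0.0094  0.006  -0.0473] turn [-0.0281  0.0336 -0.0005]
7.85 tcp [505.  440.  150.7] tip [429.7 376.6  79.5] head 220.11 tilt 44.88 q [0.647 0.308 1.853 0.186 0.201 1.351] F [-0.  -0.5 -0.6] 13.1
tcp target [509.7 443.   71. ] shift [ 0.0094  0.006  -0.1593] turn [-0.0281  0.0336 -0.0005]
```

Request:
servo_tool --motion '[[[0.0094, 0.006, -0.0473, -0.0281, 0.0336, 0, 1], [0.0094, 0.006, -0.0473, -0.0281, 0.0336, 0, 1], [0.0094, 0.006, -0.09, -0.0281, 0.0336, 0, 1], [0.0094, 0.006, -0.12, -0.0281, 0.0336, 0, 1], [0.0094, 0.006, -0.12, -0.0281, 0.0336, 0, 1], [0.0094, 0.006, -0.145, -0.0281, 0.0336, 0, 1], [0.0094, 0.006, -0.159, -0.0281, 0.0336, 0, 1], [0.0094, 0.006, -0.159, -0.0281, 0.0336, 0, 1], [0.0094, 0.006, -0.159, -0.0281, 0.0336, 0, 1], [0.0094, 0.006, -0.159, -0.0281, 0.0336, 0, 1]]]'

```text
clock: 8.85
eef_pos: [510.2, 443.1, 72.8]
eef_rot: [3.141, -0.649, 0.702]
wrist_force: [-0.0, 0.7, 0.6]
finger_gap: 12.7
finger_force: 40.0
```

Run:
```python
from h import *
tipst()
c=cam('side'); save(c,'s4.png',(260,150,400,260),5)
```

```text
8.85 tcp [510.2 443.1  72.8] tip [428.4 374.   15.4] head 220.2 tilt 37.17 q [0.648 0.46  1.79  0.13  0.246 1.402] F [-0.   0.7  0.6] 12.7
```

View pics/s4.png

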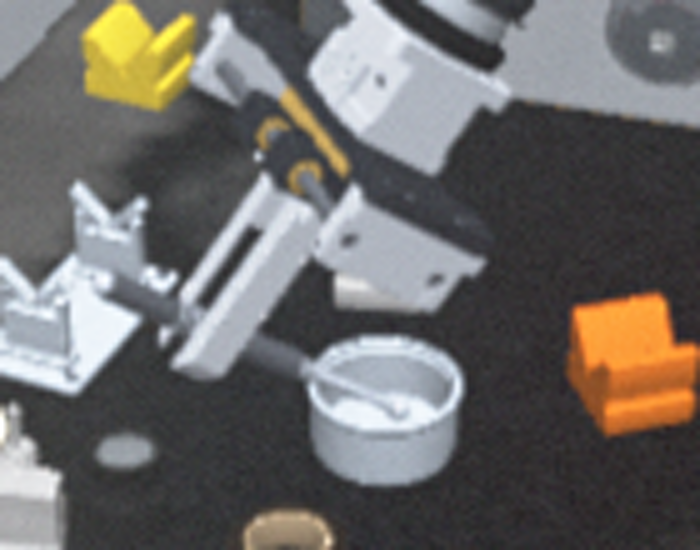

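The ball tip is deep in the cup, at crop (398,408) with centre z ≈ 15. The cup hasn't moved and the contact force is about 0. Going up and over to the V-block.

Request:
servo_tool --motion '[[[0, 0, -0.004, 0, 0, 0, 1], [0, 0, -0.004, 0, 0, 0, 1], [0, 0, 0.02, 0, 0, 0, 1], [0, 0, 0.06, 0, 0, 0, 1], [0, 0, 0.12, 0, 0, 0, 1], [0, 0, 0.18, 0, 0, 0, 1], [0, 0, 0.18, 0, 0, 0, 1], [0, 0, 0.18, 0, 0, 0, 1]]]'

```text
clock: 9.7
eef_pos: [510.0, 443.0, 163.1]
eef_rot: [3.141, -0.649, 0.702]
wrist_force: [-0.0, -0.2, -0.9]
finger_gap: 12.7
finger_force: 40.0
```

```bash
python3 -c "
from h import *
plan(192,35,(474.5,251,90))"
```

```text
9.7 tcp [510.  443.  163.1] tip [428.2 373.9 105.7] head 220.2 tilt 37.19 q [0.648 0.321 1.735 0.074 0.438 1.461] F [-0.  -0.2 -0.9] 12.7
tcp target [581.3 273.7 143.3] shift [ 0.1426 -0.3386 -0.0397] turn [-0.0052  0.0111 -0.1565]
```

Request:
servo_tool --motion '[[[0.1426, -0.3386, 0, -0.0052, 0.0111, -0.1565, 1], [0.1426, -0.3386, 0, -0.0052, 0.0111, -0.1565, 1], [0.1426, -0.3386, 0, -0.0052, 0.0111, -0.1565, 1], [0.1426, -0.3386, 0, -0.0052, 0.0111, -0.1565, 1], [0.1426, -0.3386, 0, -0.0052, 0.0111, -0.1565, 1], [0.1426, -0.3386, -0.0397, -0.0052, 0.0111, -0.1565, 1], [0.1426, -0.3386, -0.0397, -0.0052, 0.0111, -0.1565, 1], [0.1426, -0.3386, -0.0397, -0.0052, 0.0111, -0.1565, 1], [0.1426, -0.3386, -0.0397, -0.0052, 0.0111, -0.1565, 1]]]'

```text
clock: 10.6
eef_pos: [581.2, 274.2, 142.8]
eef_rot: [-3.141, -0.61, 0.21]
wrist_force: [0.0, -0.7, -1.1]
finger_gap: 12.5
finger_force: 40.0
```

Run:
```python
from h import *
plan(192,35,(474.5,251,42))
c=cam('top'); s=cam('side')
a=cv2.resize(c['frame'][160:250,290:410],None,fx=4,fy=4,interpolation=cv2.INTER_CUBIC); b=cv2.resize(s['frame'][150:240,260:380],None,fx=4,fy=4,interpolation=cv2.INTER_CUBIC)
cv2.imwrite('pics/m1.png',np.vstack([a,b])[:600,:,::-1] if 0 else cv2.resize(np.hstack([a,b]),(800,300))[:,:,::-1])
```

```text
10.6 tcp [581.2 274.2 142.8] tip [474.4 251.4  89.6] head 192.04 tilt 34.95 q [ 0.438  0.302  1.799 -0.295  0.46   2.025] F [ 0.  -0.7 -1.1] 12.5
tcp target [581.3 273.7  95.3] shift [ 0.0002 -0.001  -0.095 ] turn [-0.     -0.0003 -0.0003]
```

View pics/m1.png

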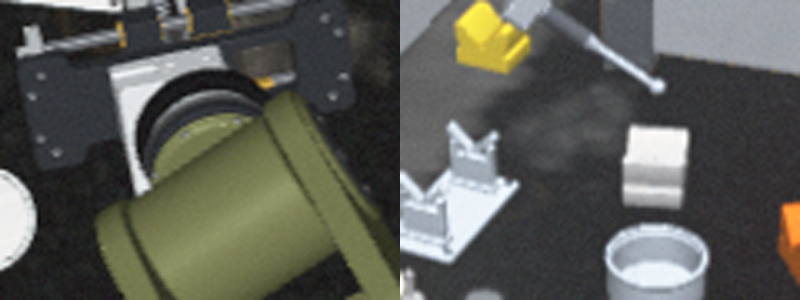

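The top view is hidden by the arm. The side view shows the ball at (657,87), above the V-block (655,150). Lowering in small steps while watching the force.

Request:
servo_tool --motion '[[[0, -0.001, -0.05, 0, 0, 0, 1], [0, -0.001, -0.085, 0, 0, 0, 1], [0, -0.001, -0.1, 0, 0, 0, 1], [0, -0.001, -0.108, 0, 0, 0, 1], [0, -0.001, -0.108, 0, 0, 0, 1], [0, -0.001, -0.108, 0, 0, 0, 1]]]'

```text
clock: 11.3
eef_pos: [581.7, 273.4, 89.3]
eef_rot: [-3.141, -0.611, 0.209]
wrist_force: [0.2, 0.1, -0.5]
finger_gap: 13.2
finger_force: 40.0
```

Run:
```python
from h import *
plan(192,35,(474.5,251,30))
s=cam('side'); save(s,'s5.png',(280,150,380,230),7)
```

```text
11.3 tcp [581.7 273.4  89.3] tip [474.9 250.7  36. ] head 191.99 tilt 35.01 q [ 0.437  0.386  1.834 -0.389  0.347  2.126] F [ 0.2  0.1 -0.5] 13.2
tcp target [581.3 273.7  83.3] shift [-0.0007  0.0006 -0.0121] turn [-0.0002  0.     -0.0001]
```

View pics/s5.png

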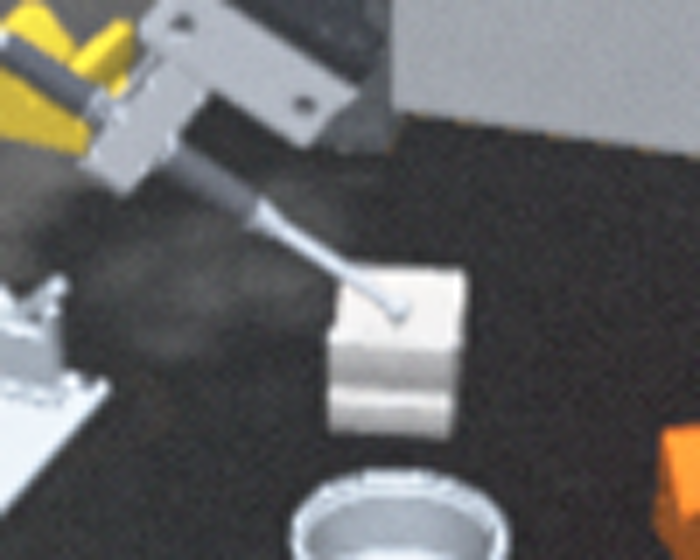

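The side crop shows the ball at (398,308), mid-length in the groove and not yet touching. That was my tenth picture, so I'm continuing on force readings.

Request:
servo_tool --motion '[[[-0.0005, 0.0003, -0.004, 0, 0, 0, 1], [-0.0005, 0.0003, -0.007, 0, 0, 0, 1], [-0.0005, 0.0003, -0.008, 0, 0, 0, 1], [-0.0005, 0.0003, -0.008, 0, 0, 0, 1]]]'

```text
clock: 11.75
eef_pos: [581.0, 273.3, 84.3]
eef_rot: [-3.141, -0.61, 0.209]
wrist_force: [0.4, 0.2, -0.7]
finger_gap: 13.0
finger_force: 40.0
```

Request:
servo_tool --motion '[[[0, 0, -0.002, 0, 0, 0, 1], [0, 0, -0.002, 0, 0, 0, 1], [0, 0, -0.002, 0, 0, 0, 1]]]'

```text
clock: 12.05
eef_pos: [581.1, 273.3, 83.3]
eef_rot: [-3.141, -0.61, 0.209]
wrist_force: [0.8, -0.2, -1.4]
finger_gap: 12.7
finger_force: 40.0
```

Request:
servo_tool --motion '[[[0, 0, -0.001, 0, 0, 0, 1], [0, 0, -0.001, 0, 0, 0, 1], [0, 0, -0.001, 0, 0, 0, 1]]]'

```text
clock: 12.35
eef_pos: [581.0, 273.3, 82.8]
eef_rot: [-3.141, -0.61, 0.209]
wrist_force: [0.1, -0.2, -0.3]
finger_gap: 13.0
finger_force: 40.0
```

Request:
servo_tool --motion '[[[0, 0, -0.001, 0, 0, 0, 1], [0, 0, -0.001, 0, 0, 0, 1], [0, 0, -0.001, 0, 0, 0, 1]]]'

```text
clock: 12.65
eef_pos: [581.0, 273.3, 82.3]
eef_rot: [-3.141, -0.61, 0.209]
wrist_force: [0.1, 0.5, -0.8]
finger_gap: 13.1
finger_force: 40.0
```

Request:
servo_tool --motion '[[[0, 0, -0.001, 0, 0, 0, 1], [0, 0, -0.001, 0, 0, 0, 1], [0, 0, -0.001, 0, 0, 0, 1]]]'

```text
clock: 12.95
eef_pos: [581.0, 273.3, 81.8]
eef_rot: [-3.141, -0.61, 0.209]
wrist_force: [-0.1, 0.2, -0.7]
finger_gap: 13.0
finger_force: 40.0
```

Request:
servo_tool --motion '[[[0, 0, -0.001, 0, 0, 0, 1], [0, 0, -0.001, 0, 0, 0, 1], [0, 0, -0.001, 0, 0, 0, 1]]]'

```text
clock: 13.25
eef_pos: [581.1, 273.4, 81.4]
eef_rot: [-3.141, -0.61, 0.209]
wrist_force: [0.6, -0.2, -0.1]
finger_gap: 13.0
finger_force: 40.0
```

```bash
python3 -c "
from h import *
tipst()"
```

```text
13.25 tcp [581.1 273.4  81.4] tip [474.2 250.7  28.2] head 192.0 tilt 34.94 q [ 0.437  0.399  1.839 -0.407  0.332  2.145] F [ 0.6 -0.2 -0.1] 13.0
```

Request:
servo_tool --motion '[[[0, 0, -0.001, 0, 0, 0, 1], [0, 0, -0.001, 0, 0, 0, 1], [0, 0, -0.001, 0, 0, 0, 1]]]'

```text
clock: 13.55
eef_pos: [581.1, 273.4, 80.9]
eef_rot: [-3.141, -0.61, 0.209]
wrist_force: [0.1, 0.0, -0.4]
finger_gap: 13.0
finger_force: 40.0
```

Request:
servo_tool --motion '[[[0, 0, -0.001, 0, 0, 0, 1], [0, 0, -0.001, 0, 0, 0, 1], [0, 0, -0.001, 0, 0, 0, 1]]]'

```text
clock: 13.85
eef_pos: [581.1, 273.4, 80.4]
eef_rot: [-3.141, -0.61, 0.209]
wrist_force: [-0.3, 1.0, -1.2]
finger_gap: 12.9
finger_force: 40.0
```

Run:
```python
from h import *
s,p,M,tip=tipst(); d=-M[:,0]; print(s['moment'])
c=cam('side'); W=pts(c).reshape(-1,3); o=tip-120*d
n=np.array(c['cam_to_world'])[:3,3]-tip; n/=np.linalg.norm(n)
rel=W-o; a=rel@d; up=np.cross(M[:,1],d); up*=np.sign(up[2])
lat=rel@M[:,1]; h=rel@up
for lo,hi in((-52,-25),(25,52),(60,75),(75,90),(90,105),(112,124)):
    k=(a>lo)&(a<hi)&(np.hypot(lat,h)<14)
    # centre-height in the plane perpendicular to the view
    if k.sum(): print(lo,hi,k.sum(),'lat',np.median(lat[k]).round(1),'h',np.median(h[k]).round(1), 'a max',a[k].max().round(1))
print('cam dir in axis frame', n@M[:,1],n@up,n@d)
k=(a>100)&(a<140)&(np.hypot(lat,h)<14); print(np.c_[a,lat,h][k].round(1)[:40])
```

```text
13.85 tcp [581.1 273.4  80.4] tip [474.2 250.6  27.2] head 192.0 tilt 34.94 q [ 0.437  0.401  1.839 -0.409  0.33   2.148] F [-0.3  1.  -1.2] 12.9
[ 0.06851656  0.42851472 -0.02107271]
-52 -25 60 lat -6.7 h 4.3 a max -25.5
25 52 58 lat -7.0 h 4.7 a max 52.0
60 75 15 lat -4.7 h 3.2 a max 74.5
75 90 14 lat -4.9 h 2.8 a max 89.6
90 105 24 lat -0.7 h 1.2 a max 104.3
112 124 30 lat 3.1 h 4.6 a max 123.8
cam dir in axis frame -0.8322709369965684 0.4917935460307771 -0.25585971842657973
[[ 1.006e+02  1.380e+01 -3.000e-01]
 [ 1.017e+02  1.030e+01  3.400e+00]
 [ 1.035e+02  1.040e+01  8.000e-01]
 [ 1.058e+02  1.150e+01  1.800e+00]
 [ 1.102e+02  1.270e+01  4.500e+00]
 [ 1.053e+02  1.070e+01 -1.800e+00]
 [ 1.073e+02  1.050e+01 -1.000e-01]
 [ 1.098e+02  1.230e+01  5.000e-01]
 [ 1.122e+02  1.340e+01  1.500e+00]
 [ 1.128e+02  8.800e+00  5.900e+00]
 [ 1.175e+02  1.080e+01  8.000e+00]
 [ 1.027e+02 -4.400e+00  4.600e+00]
 [ 1.051e+02 -3.000e+00  5.400e+00]
 [ 1.120e+02  1.350e+01 -2.700e+00]
 [ 1.128e+02  9.200e+00  1.500e+00]
 [ 1.136e+02  5.200e+00  5.400e+00]
 [ 1.159e+02  6.100e+00  6.600e+00]
 [ 1.174e+02  4.700e+00  9.000e+00]
 [ 1.208e+02  9.300e+00  8.000e+00]
 [ 1.002e+02  1.500e+00 -6.400e+00]
 [ 1.037e+02  6.700e+00 -7.800e+00]
 [ 1.019e+02 -6.400e+00  1.600e+00]
 [ 1.053e+02 -1.600e+00  4.000e-01]
 [ 1.068e+02 -3.400e+00  3.100e+00]
 [ 1.097e+02 -4.000e-01  3.000e+00]
 [ 1.130e+02  4.100e+00  2.000e+00]
 [ 1.160e+02  7.100e+00  1.900e+00]
 [ 1.194e+02  1.200e+01  7.000e-01]
 [ 1.208e+02  9.700e+00  3.600e+00]
 [ 1.225e+02  8.800e+00  5.800e+00]
 [ 1.248e+02  9.700e+00  7.000e+00]
 [ 1.260e+02  7.200e+00  1.000e+01]
 [ 1.279e+02  6.700e+00  1.200e+01]
 [ 1.035e+02  6.500e+00 -1.190e+01]
 [ 1.059e+02  8.100e+00 -1.120e+01]
 [ 1.068e+02  4.300e+00 -7.200e+00]
 [ 1.078e+02  7.000e-01 -3.400e+00]
 [ 1.076e+02 -6.600e+00  2.500e+00]
 [ 1.099e+02 -5.500e+00  3.500e+00]
 [ 1.126e+02 -3.300e+00  3.800e+00]]
```

```bash
cat >> h.py <<'E'
def avg(n=10):
    r=[]
    for _ in range(n):
        cam('side'); s=manip.read_state(); r.append(np.r_[s['wrist_force'],s['moment'],s['eef_pos']])
    r=np.array(r); print(r.mean(0).round(3),(r.std(0)/np.sqrt(n)).round(3))
E
python3 -c "
from h import *
avg()"
```

```text
[ 3.63000e-01  6.21000e-01 -5.38000e-01  1.20000e-02  4.33000e-01
  8.00000e-03  5.81053e+02  2.73338e+02  8.03540e+01] [0.094 0.185 0.144 0.006 0.007 0.006 0.003 0.004 0.005]
```

Request:
servo_tool --motion '[[[0, 0, 0.02, 0, 0, 0, 1], [0, 0, 0.02, 0, 0, 0, 1], [0, 0, 0.02, 0, 0, 0, 1], [0, 0, 0.02, 0, 0, 0, 1]]]'

```text
clock: 14.8
eef_pos: [581.0, 273.3, 90.3]
eef_rot: [-3.141, -0.61, 0.209]
wrist_force: [-0.2, -0.7, -0.9]
finger_gap: 12.7
finger_force: 40.0
```

```bash
python3 -c "
from h import *
avg()"
```

```text
[-5.60000e-02  1.40000e-01 -1.25100e+00 -9.90000e-02  4.91000e-01
 -6.00000e-03  5.80989e+02  2.73297e+02  9.02080e+01] [0.153 0.136 0.122 0.012 0.012 0.011 0.011 0.009 0.019]
```

Averaging at the two heights shows a light contact at the tip when low: ΔF ≈ (0.4, 0.5, 0.7) N. It came from one flank on the −y side. I'll shift 1 mm to +y and touch again to seat the ball in the bottom.

Request:
servo_tool --motion '[[[-0.0004, 0.002, -0.01, 0, 0, 0, 1], [-0.0004, 0.002, -0.016, 0, 0, 0, 1], [-0.0004, 0.002, -0.02, 0, 0, 0, 1], [-0.0004, 0.002, -0.02, 0, 0, 0, 1], [-0.0004, 0.002, -0.02, 0, 0, 0, 1]]]'

```text
clock: 15.8
eef_pos: [580.9, 274.3, 80.3]
eef_rot: [-3.141, -0.61, 0.209]
wrist_force: [0.1, 0.1, -0.9]
finger_gap: 12.9
finger_force: 40.0
```

```bash
python3 -c "
from h import *
avg()"
```

```text
[-6.70000e-02 -1.10000e-02 -7.90000e-01 -1.25000e-01  4.83000e-01
 -1.00000e-03  5.80871e+02  2.74330e+02  8.04250e+01] [0.168 0.086 0.192 0.003 0.009 0.01  0.003 0.003 0.008]
```

Request:
servo_tool --motion '[[[0, 0, -0.002, 0, 0, 0, 1], [0, 0, -0.002, 0, 0, 0, 1], [0, 0, -0.002, 0, 0, 0, 1]]]'

```text
clock: 16.6
eef_pos: [580.9, 274.4, 79.4]
eef_rot: [-3.141, -0.61, 0.209]
wrist_force: [0.4, -0.6, -0.6]
finger_gap: 12.9
finger_force: 40.0
```

```bash
python3 -c "
from h import *
avg()"
```

```text
[ 8.39000e-01 -1.23000e-01  3.55000e-01 -1.03000e-01  3.02000e-01
  1.00000e-03  5.80889e+02  2.74359e+02  7.94140e+01] [0.162 0.192 0.113 0.008 0.009 0.006 0.005 0.003 0.004]
```

Now the contact force is symmetric and upward, about 1.8 N with no sideways part, so the ball is seated in the groove bottom. Lifting and returning to the rest.

Request:
servo_tool --motion '[[[0, 0, 0.01, 0, 0, 0, 1], [0, 0, 0.04, 0, 0, 0, 1], [0, 0, 0.1, 0, 0, 0, 1], [0, 0, 0.18, 0, 0, 0, 1], [0, 0, 0.24, 0, 0, 0, 1], [0, 0, 0.24, 0, 0, 0, 1], [0, 0, 0.24, 0, 0, 0, 1]]]'

```text
clock: 17.8
eef_pos: [580.6, 274.3, 199.3]
eef_rot: [-3.141, -0.61, 0.209]
wrist_force: [-0.5, 0.2, -2.0]
finger_gap: 12.9
finger_force: 40.0
```

Run:
```python
from h import *
d=np.array([np.cos(np.radians(264.9)),np.sin(np.radians(264.9)),0])
plan(264.9,0,np.array([609,336.1,219])+120*d)
c=cam('top'); W=pts(c); 
for n,(u0,v0,u1,v1,lo) in dict(cup=(260,205,305,247,25),vb=(325,190,360,222,15)).items():
    w=W[v0:v1,u0:u1].reshape(-1,3); w=w[(w[:,2]>lo)&(w[:,2]<60)]; print(n,len(w),cv2.minAreaRect(w[:,:2].astype(np.float32)) if len(w)>5 else '')
```

```text
17.8 tcp [580.6 274.3 199.3] tip [473.7 251.6 146.2] head 191.99 tilt 34.94 q [ 0.439  0.227  1.747 -0.238  0.583  1.96 ] F [-0.5  0.2 -2. ] 12.9
tcp target [609.  336.1 200. ] shift [0.0568 0.1237 0.0013] turn [-0.1554  0.1375  0.3917]
cup 208 ((433.4796142578125, 379.9960632324219), (70.29254150390625, 70.4755630493164), 0.8593668937683105)
vb 0
```

Request:
servo_tool --motion '[[[0.0568, 0.1237, 0.0013, -0.1554, 0.1375, 0.3917, 1], [0.0568, 0.1237, 0.0013, -0.1554, 0.1375, 0.3917, 1], [0.0568, 0.1237, 0.0013, -0.1554, 0.1375, 0.3917, 1], [0.0568, 0.1237, 0.0013, -0.1554, 0.1375, 0.3917, 1], [0.0568, 0.1237, 0.0013, -0.1554, 0.1375, 0.3917, 1], [0.0568, 0.1237, 0.0013, -0.1554, 0.1375, 0.3917, 1], [0.0568, 0.1237, 0.0013, -0.1554, 0.1375, 0.3917, 1], [0.0568, 0.1237, 0.0013, -0.1554, 0.1375, 0.3917, 1], [0.0568, 0.1237, 0.0013, -0.1554, 0.1375, 0.3917, 1], [0.0568, 0.1237, 0.0013, -0.1554, 0.1375, 0.3917, 1]]]'

```text
clock: 18.85
eef_pos: [609.1, 336.2, 197.2]
eef_rot: [-3.137, 0.004, 1.487]
wrist_force: [-0.6, 0.1, -0.4]
finger_gap: 13.0
finger_force: 40.0
```

Request:
servo_tool --motion '[[[0, 0, 0, 0, 0, 0, 1], [0, 0, 0, 0, 0, 0, 1], [0, 0, 0, 0, 0, 0, 1]]]'

```text
clock: 19.15
eef_pos: [609.0, 336.0, 199.4]
eef_rot: [-3.141, 0.0, 1.481]
wrist_force: [0.4, 0.0, -1.2]
finger_gap: 13.0
finger_force: 40.0
```

Run:
```python
from h import *
d=np.array([np.cos(np.radians(264.9)),np.sin(np.radians(264.9)),0])
plan(264.9,0,np.array([609,336.1,70])+120*d)
s,p,M,tip=tipst(); c=cam('side'); W=pts(c).reshape(-1,3); o=tip-120*(-M[:,0]); rel=W-o
a=rel@-M[:,0]; l=rel@M[:,1]; h=rel[:,2]
for lo,hi in((-52,-25),(25,52),(62,75),(75,90),(90,105),(113,123)):
    k=(a>lo)&(a<hi)&(np.hypot(l,h)<16)
    if k.sum(): print(lo,hi,k.sum(),'lat',np.median(l[k]).round(1),'h mean',h[k].mean().round(1),'max',h[k].max().round(1))
```

```text
19.15 tcp [609.  336.  199.4] tip [598.2 216.5 218.4] head 264.84000000000003 tilt -0.01 q [ 0.451  0.644  1.039 -0.     1.46   0.542] F [ 0.4  0.  -1.2] 13.0
tcp target [609.  336.1  51. ] shift [-1.000e-04  2.000e-04 -2.968e-01] turn [ 0.0001 -0.0001  0.0003]
19.15 tcp [609.  336.  199.4] tip [598.2 216.5 218.4] head 264.84000000000003 tilt -0.01 q [ 0.451  0.644  1.039 -0.     1.46   0.542] F [ 0.4  0.  -1.2] 13.0
-52 -25 49 lat -5.1 h mean 4.5 max 8.6
25 52 27 lat -6.7 h mean 3.4 max 7.9
62 75 7 lat -3.3 h mean 3.0 max 4.1
75 90 10 lat -3.6 h mean 2.3 max 4.8
90 105 8 lat -2.6 h mean 1.8 max 3.9
113 123 7 lat -4.3 h mean 0.4 max 4.0
```

Request:
servo_tool --motion '[[[0, 0, -0.09, 0, 0, 0, 1], [0, 0, -0.18, 0, 0, 0, 1], [0, 0, -0.26, 0, 0, 0, 1], [0, 0, -0.297, 0, 0, 0, 1], [0, 0, -0.315, 0, 0, 0, 1], [0, 0, -0.33, 0, 0, 0, 1], [0, 0, -0.33, 0, 0, 0, 1], [0, 0, -0.33, 0, 0, 0, 1]]]'

```text
clock: 20.0
eef_pos: [609.8, 336.4, 36.3]
eef_rot: [3.14, -0.001, 1.482]
wrist_force: [-0.1, 0.4, 0.1]
finger_gap: 13.0
finger_force: 40.0
```

Request:
servo_tool --motion '[[[0, 0, -0.003, 0, 0, 0, 1], [0, 0, -0.003, 0, 0, 0, 1], [0, 0, -0.003, 0, 0, 0, 1]]]'

```text
clock: 20.3
eef_pos: [609.3, 336.2, 33.9]
eef_rot: [3.141, -0.0, 1.482]
wrist_force: [0.6, -0.2, -1.0]
finger_gap: 13.3
finger_force: 40.0
```

Request:
servo_tool --motion '[[[0, 0, -0.002, 0, 0, 0, 1], [0, 0, -0.002, 0, 0, 0, 1], [0, 0, -0.002, 0, 0, 0, 1]]]'

```text
clock: 20.6
eef_pos: [609.2, 336.2, 32.5]
eef_rot: [3.141, 0.0, 1.482]
wrist_force: [-0.5, -0.5, -0.9]
finger_gap: 12.9
finger_force: 40.0
```

Request:
servo_tool --motion '[[[0, 0, -0.003, 0, 0, 0, 1], [0, 0, -0.003, 0, 0, 0, 1], [0, 0, -0.003, 0, 0, 0, 1]]]'

```text
clock: 20.9
eef_pos: [609.6, 336.2, 31.3]
eef_rot: [3.141, -0.0, 1.482]
wrist_force: [2.5, 0.7, 1.0]
finger_gap: 13.3
finger_force: 40.0
```

Request:
servo_tool --motion '[[[0, 0, -0.001, 0, 0, 0, 1], [0, 0, -0.001, 0, 0, 0, 1], [0, 0, -0.001, 0, 0, 0, 1]]]'

```text
clock: 21.2
eef_pos: [609.7, 336.3, 31.1]
eef_rot: [3.14, -0.0, 1.482]
wrist_force: [2.7, 0.4, 5.6]
finger_gap: 12.9
finger_force: 40.0
```

It is seated in the notches (Fz +5.6 N). Easing the grip, then opening and withdrawing upward.

Request:
servo_tool --motion '[[[0, 0, 0, 0, 0, 0, 1], [0, 0, 0, 0, 0, 0, 1], [0, 0, 0, 0, 0, 0, 0.8], [0, 0, 0, 0, 0, 0, 0.7], [0, 0, 0, 0, 0, 0, 0.6], [0, 0, 0, 0, 0, 0, 0.5], [0, 0, 0, 0, 0, 0, 0.4], [0, 0, 0, 0, 0, 0, 0.4], [0, 0, 0, 0, 0, 0, 0.4]]]' --newtons 4

```text
clock: 22.1
eef_pos: [609.2, 336.2, 30.5]
eef_rot: [3.142, 0.0, 1.482]
wrist_force: [-0.2, 0.4, -0.3]
finger_gap: 56.1
finger_force: 0.0
```

Request:
servo_tool --motion '[[[0, 0, 0.04, 0, 0, 0, 0.4], [0, 0, 0.12, 0, 0, 0, 0.4], [0, 0, 0.2, 0, 0, 0, 0.4], [0, 0, 0.28, 0, 0, 0, 0.4], [0, 0, 0.36, 0, 0, 0, 0.4], [0, 0, 0.36, 0, 0, 0, 0.4], [0, 0, 0.36, 0, 0, 0, 0.4]]]'

```text
clock: 22.8
eef_pos: [609.3, 336.2, 211.0]
eef_rot: [3.14, -0.0, 1.482]
wrist_force: [0.1, 0.6, 0.0]
finger_gap: 56.4
finger_force: 0.0
```

Request:
servo_tool --motion '[[[-0.6, 0.36, 0, 0, 0, 0, 0.4], [-0.6, 0.36, 0, 0, 0, 0, 0.4], [-0.6, 0.36, 0, 0, 0, 0, 0.4], [-0.6, 0.36, 0, 0, 0, 0, 0.4], [-0.6, 0.36, 0, 0, 0, 0, 0.4], [-0.6, 0.36, 0, 0, 0, 0, 0.4], [-0.6, 0.36, 0, 0, 0, 0, 0.4], [-0.6, 0.36, 0, 0, 0, 0, 0.4], [-0.6, 0.36, 0, 0, 0, 0, 0.4]]]'

```text
clock: 23.7
eef_pos: [308.3, 516.1, 209.1]
eef_rot: [-3.141, 0.002, 1.484]
wrist_force: [0.1, 0.3, 0.3]
finger_gap: 56.6
finger_force: 0.0
```

Run:
```python
from h import *
import pickle
c0=pickle.load(open('top.pkl','rb')); c=cam('top'); tipst()
for n,(u0,v0,u1,v1,lo) in dict(cup=(260,205,305,247,25),vb=(325,190,360,222,15),shank=(331,140,370,160,35),cheeks_handle=(270,125,340,172,40),handle_tail=(272,136,290,152,35)).items():
  for k in(c0,c):
    w=pts(k)[v0:v1,u0:u1].reshape(-1,3); w=w[(w[:,2]>lo)&(w[:,2]<80)]; r=cv2.minAreaRect(w[:,:2].astype(np.float32)); print(n,len(w),np.round(r[0],1),np.round(r[1],1),round(r[2],1),'z mean',w[:,2].mean().round(1))
D=np.abs(c['frame'][100:260,220:400].astype(int)-c0['frame'][100:260,220:400]).max(2)>60; print('changed px',D.sum(), np.argwhere(D)[:10]+[100,220])
```

```text
23.75 tcp [309.4 515.7 209.3] tip [298.8 396.2 228.5] head 264.93 tilt -0.11 q [ 0.97   0.414  1.359 -0.     1.371  1.058] F [ 0.1 -0.5  0. ] 56.1
cup 209 [432.7 379.3] [70.7 70. ] 80.5 z mean 35.8
cup 210 [433.4 379.9] [70.2 70.3] 0.2 z mean 35.6
vb 470 [474.3 251.6] [44.7 50. ] 12.1 z mean 34.5
vb 466 [474.3 251.6] [44.8 50. ] 11.6 z mean 34.7
shank 90 [600.5 245.3] [62.2  9.9] 86.4 z mean 53.9
shank 88 [600.5 245.3] [62.3  8.9] 86.4 z mean 54.2
cheeks_handle 469 [609.7 327.3] [138.7  42.9] 85.3 z mean 56.0
cheeks_handle 467 [609.6 327.4] [138.8  43. ] 85.7 z mean 56.0
handle_tail 124 [609.5 378.1] [30.6 30.7] 26.0 z mean 55.2
handle_tail 125 [609.7 377.7] [31.  30.8] 27.4 z mean 54.8
changed px 1 [[143 276]]
```

The oiler is back where it lay, and the cup and V-block have not moved. Handing in.

```bash
python3 -c "
from cell import manip
print(manip.sign_off())"
```

```text
the job is handed in; nothing more can be done
None
```

The job is handed in at about 24 s: tip dipped to about z = 14–15 mm in the cup, touched to the groove bottom at roughly 2 N, and oiler laid back in both notches pointing as it lay, with the cup and V-block unmoved; the one doubt is that joint 6 read 2.554 against its 2.55 limit for a moment on the first cup approach.

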